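Switch on a sauna heater control and hold its test dial at the third click

TASK

Get the sauna heater control into its full-power test: flip the red isolator lever over from the red dot to the green dot, then turn the black spring-return dial on the white control box clockwise, past its first two clicks to the third (handle on the orange mark) and no further. Finish while holding the dial there against its spring: do not let go. Leave the isolator on, and do not disturb the ceramic stone, the massage roller or the small oil bottle.

Things in the scene. Friction and masses are not known exactly. Their poses are not given: they have to be found in the camera images.
- isolator_lever (a joint): angle of the isolator's red toggle lever: 0 = off (leans 0.6 rad from upright towards the red dot), 1.2 = on (leans 0.6 rad from upright to the other side, over the green dot). It stays in both ends and snaps over the middle (0.6); at most about 4 N at its tip moves it. The isolator is a fixed grey box, 110 x 150 mm and 70 mm tall
- lever_tip (a point): the free end of the isolator lever; it moves with the lever. The lever is 90 mm long from hinge to tip: a 14 mm steel rod whose outer 34 mm is a red grip 22 mm thick
- lever_hinge (a point): the lever's hinge, in the middle of the isolator's top face (70 mm above the worktop). The hinge line is this frame's x axis (level); the lever swings in this frame's y-z plane, off leans to +y, on leans to -y. Does not move with the lever
- dial (a joint): angle of the dial, clockwise from above: 0 = at rest, clicks (detents) at 0.45, 0.90 and 1.35 (the third, orange mark), stop at 1.6. A spring turns it all the way back to 0 when released, from any click; turning takes 3 to 8 N on the handle at 60 mm from the axis
- dial_axis (a point): the dial's upright turning axis, at half the height of its handle, 118 mm above the worktop. Frame of the fixed white control box (200 x 240 mm, 85 mm tall): x across the box, away from its front; at rest the handle points 0.75 rad counter-clockwise (seen from above) from this x axis, at the third click 0.60 rad clockwise from it
- dial_handle (a point): a point in the middle of the dial's black bar handle, 60 mm out from the axis; it moves with the handle. The bar is 16 mm wide, stands from 101 to 135 mm above the worktop (17 mm either side of this point), and runs from the axis out to 78 mm; round the axis, below the bar, lies a disc of 68 mm diameter. The box's top is at 85 mm
- stone: the rough ceramic stove stone, 90 mm across, 51 mm tall; origin at the centre of its underside
- roller: the wooden back roller lying on the worktop at the right, 195 mm long, 50 mm tall; origin under its wheels, handle along its -x axis
- oil_bottle: a small amber bottle standing on the worktop at the left, 40 mm across, 85 mm tall; origin at the centre of its underside
There are look-alikes about, which are no part of the job. Leave any blue or pink look-alike of the part that bears isolator_lever alone.

How it is judged:
By the outcome, as a careful person would: the job done as asked, in the order asked, and still so for the second after the job is handed in, while the arm keeps its last pose, push and grip.
It also fails if it takes over 48 s, if anything falls off the work surface, if the arm or the gripper's body presses on something with over 40 N, if the wrist force passes 120 N, or if a joint passes its speed limit or range.

ROBOT

A 6-joint arm with a two-finger parallel gripper is mounted at the origin on the work surface. World frame = base frame: x ahead of the robot, y to its left, z up, the work surface at z = 0. Lengths are in m, angles in degrees, forces in N, time in s.
With the tool pointing down it reaches from about 0.4 to 0.825 m from the base axis. Payload 7 kg.
Tool frame: the origin (TCP) lies midway between the tips of the shut fingers; the grasp point (between the pads) lies 19 mm behind it; z points along the fingers, y is the direction in which the jaws open and shut (so a half turn about z gives the same grasp; the last joint's range is limited). The gripper opens to 88 mm and grips with 3 to 60 N. Pads are 19 mm wide; open, the fingers measure 130 mm over their backs; the gripper's body (78 mm by 193 mm) begins 47 mm behind the grasp point.
Start: joints at [82.34, 20.546, 0.682, 0, -70.136, -16.507], TCP at [0.276, 0.616, 0.187] pointing down, gripper open.
Joint ranges: [-176.03, 176.03], [-82.01, 121.73], [-58.28, 71.71], [-173.87, 95.51], [-174.79, -0.11], [-173.66, 173.66]. Speed limits (degrees/s): [136.94, 136.94, 172.46, 180, 180, 180].

INTERFACE

Orientations are given as [roll, pitch, yaw] about the fixed x, y, z axes, in that order (R = Rz(yaw) Ry(pitch) Rx(roll)).
In Python, from plant import get_state, capture, close_job gives the robot as it stands.
- The arm moves only by the tool apply_moves, never from a script. Its argument "commands" is a list of rows, each an object with "grip": the opening, from 0 (shut) to 1 (fully open); "dp": the shift along the tool's x, y, z in mm, a list of three; "yaw": the turn about the tool's z in rad. A call has 1 to 12 rows; each row is the pose to reach, as a shift and turn from the pose commanded when the call began, along the tool's axes at that moment; what a row does not reach only later rows make up. A row lasts 1/8 s, in which the tool goes at most 62.5 mm and 10.7 degrees, less where a joint would pass 70% of its speed; a pose out of reach is approached as far as the arm can. A call with a gripper value outside its range is refused whole. The fingers move at their own pace and stop on an object; "newtons" is the grip in N (left out, the last holds). Time passes only in rows, so rows that repeat a pose let the fingers close. It gives the time, the measured TCP pose, the force and the opening at its end, in the units of the state.
- get_state(): the state, without advancing time (a new reading comes with each control period).
- capture(name): name is "scene" or "top" or "wrist"; returns a dict with "color" (420x560x3 uint8, red, green, blue), "camera_matrix" (3x3 intrinsics, pixels), "k1" (the pictures are not rectified: a ray, as slopes to the right and down, at radius r is drawn at 1 + k1 r^2 times it, then the intrinsics apply), "xyz" and "rotation" of the camera in the world; the wrist camera has in their place "T_tool_cam" (4x4, takes a point from camera to tool coordinates, whose origin is the TCP and whose axes are the flange's). Camera axes: x right, y up, looking along -z (the intrinsics and any distortion apply to the point x, -y, -z); pixel columns grow to the right and rows downward; lengths in m; the calibration is good to about 2 mm. A picture is of the moment at which its call begins: read the wrist's pose just before it. There is no depth.
- close_job(): hands the job in, once; it reports no verdict.
The state is a dict: "time_s": time; "joints": joint angles; "qd": joint speeds; "joint_torque": joint torques, N m; "tcp_pos": TCP position; "eef_rot": TCP orientation; "contact_force": force on the tool from outside, world axes, zero at the start; "moment": the same for the moment, N m; "gripper_width": finger opening in m.
Only numpy, scipy, OpenCV 4.12 (cv2) and the standard library are available. Lean on these libraries where they do the work, as an engineer would, in place of code of your own. Each camera call takes 0.05 s, during which the arm holds its last target.

## Working session

There is one attempt and no reset: what is moved stays moved. The work goes in short steps, Python scripts to look and compute and a tool call to move; the robot and the scene stay as the last step left them, time stands still between calls to the robot, and variables do not carry over. Pictures are saved under pics/ and viewed, and the job is handed in when it is done.

Besides the shell and the picture viewer there is one more tool, called by a JSON object that holds its "fn" and its "kwargs", one argument or row to a line. apply_moves: Moves the arm, as the interface text tells. Its arguments: {"type":"object","properties":{"commands":{"type":"array","items":{"type":"object","properties":{"grip":{"type":"number"},"dp":{"type":"array","items":{"type":"number"}},"yaw":{"type":"number"}}}},"newtons":{"type":"number"}},"required":["commands"]}

```bash
mkdir -p pics; ls
cat > h.py <<'E'
import numpy as np, cv2, json
from plant import get_state, capture
def shot(cam,name):
    s=get_state(); c=capture(cam); cv2.imwrite(f'pics/{name}.png',c['color'][:,:,::-1]); 
    np.savez(f'pics/{name}.npz',K=c['camera_matrix'],k1=c['k1'],**({'xyz':c['xyz'],'R':c['rotation']} if 'xyz' in c else {'T':c['T_tool_cam']}),p=s['tcp_pos'],e=s['eef_rot'],color=c['color'])
def pose(name):
    d=np.load(f'pics/{name}.npz')
    if 'xyz' in d: return d,np.array(d['xyz']),np.array(d['R'])
    from scipy.spatial.transform import Rotation as Ro
    Rt=Ro.from_euler('xyz',d['e'],degrees=True).as_matrix(); T=d['T']
    return d,d['p']+Rt@T[:3,3],Rt@T[:3,:3]
def ray(name,u,v):
    d,o,R=pose(name); K=d['K']
    x=cv2.undistortPoints(np.array([[[u,v]]],float),K,np.array([float(d['k1']),0,0,0]))[0,0]
    return o,R@np.array([x[0],-x[1],-1.])
def onz(name,u,v,z):
    o,r=ray(name,u,v); return o+r*(z-o[2])/r[2]
def proj(name,P):
    d,o,R=pose(name); K=d['K']; q=R.T@(np.array(P)-o); x=np.array([q[0],-q[1]])/-q[2]; x=x*(1+float(d['k1'])*(x@x)); return K[0,0]*x[0]+K[0,2],K[1,1]*x[1]+K[1,2]
def two(n1,p1,n2,p2):
    o1,r1=ray(n1,*p1);o2,r2=ray(n2,*p2)
    A=np.stack([r1,-r2],1);s=np.linalg.lstsq(A,o2-o1,rcond=None)[0]
    a=o1+s[0]*r1;b=o2+s[1]*r2
    return (a+b)/2,np.linalg.norm(a-b)
E
python3 - <<'E'
from h import *
print(get_state())
for c in ['scene','top','wrist']: shot(c,c+'0')
for c in ['scene0','top0']: d,o,R=pose(c);print(o,R,d['K'],d['k1'])
E
```

```text
pics
{'time_s': 0.0, 'joints': array([ 8.23394677e+01,  2.05903544e+01,  6.35147843e-01, -2.04981686e-02,
       -7.01354976e+01, -1.65087004e+01]), 'qd': array([ 0.04075624,  0.06454128, -0.02454856, -0.0247939 , -0.03916034,
       -0.07962087]), 'joint_torque': array([ 1.62910026e-03, -5.82714415e+01,  2.93058836e+01,  6.99696198e+00,
        6.97512121e-03, -1.62443766e-04]), 'tcp_pos': array([0.27615008, 0.61533348, 0.18584418]), 'eef_rot': array([ 1.79907559e+02, -7.30171861e-03, -2.41762073e+01]), 'contact_force': array([-0.25430002,  0.41562656, -0.0377708 ]), 'moment': array([-0.06371699,  0.00330245, -0.02306792]), 'gripper_width': 0.08747891401397144}
[0.88639621 0.46072496 1.14268053] [ 3.26915225e+01 -1.08996875e-01  1.46039756e+02] [[399.57189022   0.         271.72089876]
 [  0.         399.57189022 210.20915008]
 [  0.           0.           1.        ]] -0.05697235601599016
[ 0.19512678 -0.10081704  1.9019678 ] [ 10.13798129   0.45923794 -91.52658719] [[531.54397454   0.         276.07615559]
 [  0.         531.54397454 211.85265936]
 [  0.           0.           1.        ]] -0.16471032630071336
```

```bash
sed -i "s/if 'xyz' in d: return.*/from scipy.spatial.transform import Rotation as Ro\n    if 'xyz' in d: return d,np.array(d['xyz']),Ro.from_euler('xyz',d['R'],degrees=True).as_matrix()/" h.py
python3 -c "
from h import *
for n in ['scene0','top0','wrist0']: d,o,R=pose(n);print(n,o,R[:,2]); print(proj(n,[0.27,.61,0]))"
```

```text
scene0 [0.88639621 0.46072496 1.14268053] [0.30304607 0.44709141 0.84158918]
(np.float64(484.8382813347379), np.float64(365.67807756211016))
top0 [ 0.19512678 -0.10081704  1.9019678 ] [-0.17616703 -0.00319789  0.98435509]
(np.float64(84.85627561284909), np.float64(288.84076591284725))
wrist0 [0.34787789 0.58358614 0.38351177] [ 0.26656048 -0.11905523  0.9564368 ]
(np.float64(291.378729958172), np.float64(178.97765300019088))
```

View pics/scene0.png

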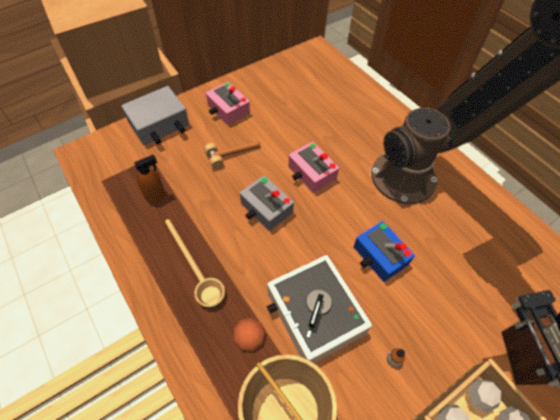

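View pics/top0.png

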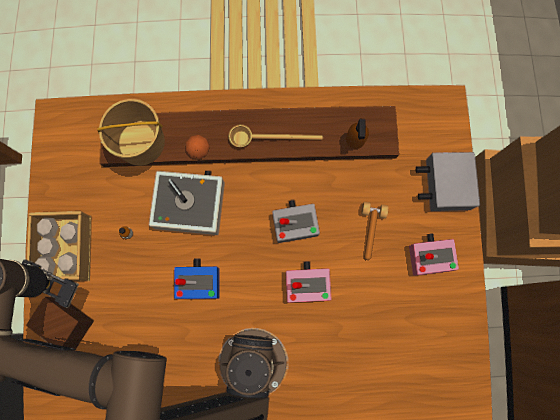

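View pics/wrist0.png

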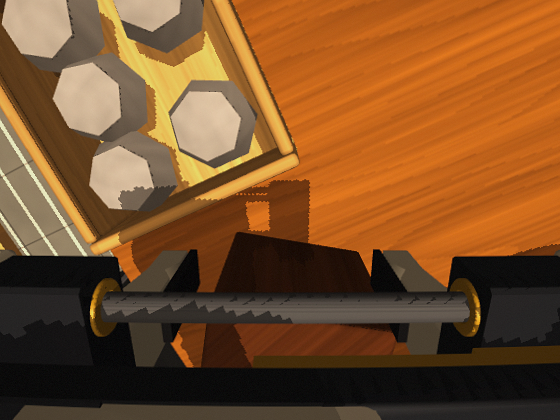

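Run:
```python
from h import *
a=cv2.imread('pics/scene0.png');b=cv2.imread('pics/top0.png')
def c(im,x,y,w,h,s): return cv2.resize(im[y:y+h,x:x+w],None,fx=s,fy=s,interpolation=cv2.INTER_CUBIC)
A=np.hstack([c(a,230,165,80,80,5),c(b,255,185,80,80,5)])
cv2.imwrite('pics/iso.png',A)
A=np.hstack([c(a,255,250,130,130,3),c(b,140,160,98,98,4)[:390]])
cv2.imwrite('pics/dial.png',A)
```

```text
(no output)
```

View pics/iso.png

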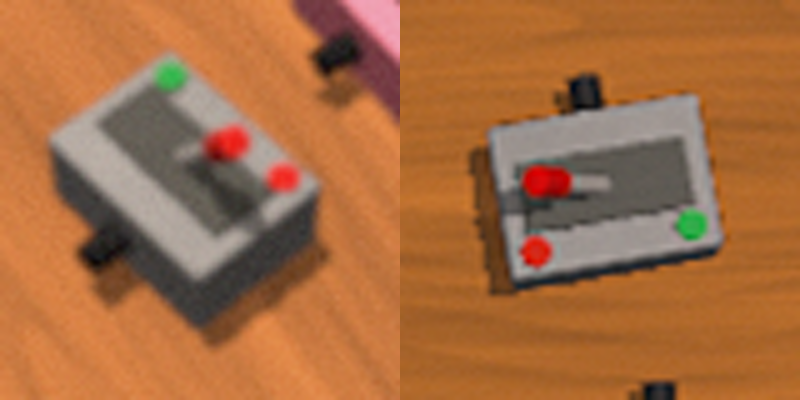

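View pics/dial.png

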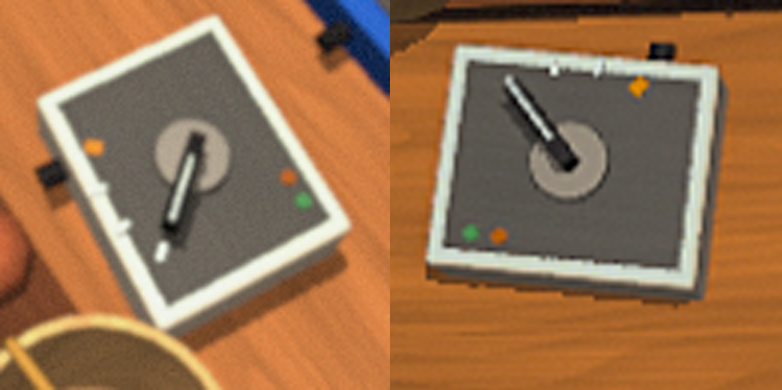

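Run:
```python
from h import *
np.set_printoptions(precision=4,suppress=True)
T=lambda x,y:(255+(x-400)/5-.4,185+y/5-.4)
S=lambda x,y:(230+x/5-.4,165+y/5-.4)
cs=[(490,128),(697,95),(720,243),(513,283)]
P=[onz('top0',*T(*c),.07) for c in cs]; print('iso top',P,np.mean(P,0)); print([np.linalg.norm(P[i]-P[(i+1)%4]) for i in range(4)])
cs=[(50,140),(170,52),(320,187),(205,280)]
P=[onz('scene0',*S(*c),.07) for c in cs]; print('iso scene',P,np.mean(P,0)); print([np.linalg.norm(P[i]-P[(i+1)%4]) for i in range(4)])
print('red',onz('top0',*T(537,251),.07),onz('scene0',*S(285,178),.07)); print('green',onz('top0',*T(692,224),.07),onz('scene0',*S(171,75),.07))
print('tip',two('top0',T(537,182),'scene0',S(233,141)))
T=lambda x,y:(140+(x-390)/4-.4,160+y/4-.4)
S=lambda x,y:(255+x/3-.4,250+y/3-.4)
cs=[(457,46),(720,67),(697,290),(427,264)]
P=[onz('top0',*T(*c),.085) for c in cs]; print('box top',P,np.mean(P,0)); print([np.linalg.norm(P[i]-P[(i+1)%4]) for i in range(4)])
cs=[(38,100),(215,15),(352,230),(165,328)]
P=[onz('scene0',*S(*c),.085) for c in cs]; print('box scene',P,np.mean(P,0)); print([np.linalg.norm(P[i]-P[(i+1)%4]) for i in range(4)])
print('disc',onz('top0',*T(569,161),.1),onz('scene0',*S(193,157),.1))
print('handle tip',onz('top0',*T(507,80),.135),'orange',onz('top0',*T(639,86),.085),onz('scene0',*S(94,147),.085))
print('bottle',onz('top0',124,232,.085),onz('scene0',397,352,.085))
```

```text
iso top [array([ 0.5292, -0.0828,  0.07  ]), array([ 0.5487, -0.2288,  0.07  ]), array([ 0.4434, -0.2407,  0.07  ]), array([ 0.4195, -0.096 ,  0.07  ])] [ 0.4852 -0.1621  0.07  ]
[np.float64(0.14723858994220296), np.float64(0.10593195203523716), np.float64(0.14668370268558975), np.float64(0.11049316124221135)]
iso scene [array([ 0.5493, -0.2249,  0.07  ]), array([ 0.4439, -0.2418,  0.07  ]), array([ 0.4238, -0.0958,  0.07  ]), array([ 0.5247, -0.079 ,  0.07  ])] [ 0.4854 -0.1604  0.07  ]
[np.float64(0.10677079002062013), np.float64(0.14735914688518345), np.float64(0.10230969400226374), np.float64(0.14803361287400402)]
red [ 0.4414 -0.1133  0.07  ] [ 0.4385 -0.1142  0.07  ]
green [ 0.4573 -0.2217  0.07  ] [ 0.454  -0.2252  0.07  ]
tip (array([ 0.4789, -0.1147,  0.1426]), np.float64(0.001786311342043666))
box top [array([0.6797, 0.3274, 0.085 ]), array([0.6528, 0.092 , 0.085 ]), array([0.455 , 0.1136, 0.085 ]), array([0.484 , 0.3512, 0.085 ])] [0.5678 0.221  0.085 ]
[np.float64(0.23701568019779023), np.float64(0.19899806002583237), np.float64(0.239363349631262), np.float64(0.19714123433017125)]
box scene [array([0.6521, 0.094 , 0.085 ]), array([0.459, 0.117, 0.085]), array([0.4891, 0.3537, 0.085 ]), array([0.6776, 0.3276, 0.085 ])] [0.5695 0.2231 0.085 ]
[np.float64(0.1944892854564352), np.float64(0.23860037064610787), np.float64(0.1902461091343411), np.float64(0.2349739328792092)]
disc [0.569 0.223 0.1  ] [0.5698 0.2234 0.1   ]
handle tip [0.6346 0.2712 0.135 ] orange [0.6378 0.1638 0.085 ] [0.635  0.1613 0.085 ]
bottle [0.4635 0.4401 0.085 ] [0.4799 0.4419 0.085 ]
```

```bash
cat > mv.py <<'E'
import sys; from h import *
from scipy.spatial.transform import Rotation as Ro
s=get_state(); x,y,z,yaw=map(float,sys.argv[1:5])
R=Ro.from_euler('xyz',s['eef_rot'],degrees=True).as_matrix()
print('t',s['time_s'],'tcp',s['tcp_pos'].round(4),'rot',s['eef_rot'].round(2),'F',s['contact_force'].round(2),'w',s['gripper_width'])
dy=(yaw-s['eef_rot'][2]+180)%360-180
print('dp',(R.T@(np.array([x,y,z])-s['tcp_pos'])*1000).round(1),'yaw',round(-np.radians(dy),3))
E
python3 mv.py .481 -.130 .230 8
```

```text
t 0.15 tcp [0.2762 0.6155 0.1861] rot [ 1.7993e+02 -1.0000e-02 -2.4170e+01] F [-0.13  0.7  -0.03] w 0.08749762008341819
dp [492.1 596.3 -43.1] yaw -0.561
```

{"fn": "apply_moves", "kwargs": {
  "commands": [
    {"grip":1,"dp":[0,0,-44],"yaw":0},
    {"grip":1,"dp":[246,298,-44],"yaw":-0.28},
    {"grip":1,"dp":[246,298,-44],"yaw":-0.28},
    {"grip":1,"dp":[246,298,-44],"yaw":-0.28},
    {"grip":1,"dp":[246,298,-44],"yaw":-0.28},
    {"grip":1,"dp":[246,298,-44],"yaw":-0.28},
    {"grip":1,"dp":[246,298,-44],"yaw":-0.28},
    {"grip":1,"dp":[492,596,-44],"yaw":-0.56},
    {"grip":1,"dp":[492,596,-44],"yaw":-0.56},
    {"grip":1,"dp":[492,596,-44],"yaw":-0.56},
    {"grip":1,"dp":[492,596,-44],"yaw":-0.56},
    {"grip":1,"dp":[492,596,-44],"yaw":-0.56}
  ]
}}

```text
time_s: 1.65
tcp_pos: [0.4571, -0.043, 0.2311]
eef_rot: [-180.0, -0.1, 7.9]
contact_force: [2.5, 0.8, -0.1]
gripper_width: 0.0871
```

```bash
python3 mv.py .481 -.130 .230 8
```

```text
t 1.65 tcp [ 0.4571 -0.043   0.2311] rot [-1.7999e+02 -6.0000e-02  7.9400e+00] F [ 2.48  0.79 -0.08] w 0.08708903437523283
dp [11.6 89.5  1.1] yaw -0.001
```

{"fn": "apply_moves", "kwargs": {
  "commands": [
    {"grip":1,"dp":[0,0,0],"yaw":0},
    {"grip":1,"dp":[0,0,0],"yaw":0}
  ]
}}

```text
time_s: 1.9
tcp_pos: [0.4568, -0.0413, 0.2305]
eef_rot: [-180.0, 0.0, 7.8]
contact_force: [-0.7, -0.6, 0.6]
gripper_width: 0.0876
```

```bash
python3 mv.py .481 -.130 .230 8
```

```text
t 1.9 tcp [ 0.4568 -0.0413  0.2305] rot [-1.7999e+02  3.0000e-02  7.8200e+00] F [-0.68 -0.56  0.57] w 0.08761730131345671
dp [11.9 91.1  0.5] yaw -0.003
```

{"fn": "apply_moves", "kwargs": {
  "commands": [
    {"grip":1,"dp":[6,45,0],"yaw":0},
    {"grip":1,"dp":[12,91,0],"yaw":0},
    {"grip":1,"dp":[12,91,0],"yaw":0},
    {"grip":1,"dp":[12,91,0],"yaw":0}
  ]
}}

```text
time_s: 2.4
tcp_pos: [0.4814, -0.1281, 0.2307]
eef_rot: [-180.0, 0.0, 8.0]
contact_force: [0.5, -0.1, 0.0]
gripper_width: 0.0874
```

```bash
python3 mv.py .481 -.130 .12 8; python3 -c "
from h import *
shot('wrist','w1')
for P in [(.4853,-.161,.07),(.478,-.111,.144)]: print(proj('w1',P))
P=pose('w1')
import numpy as np
"
```

```text
t 2.4 tcp [ 0.4814 -0.1281  0.2307] rot [-1.7998e+02  1.0000e-02  8.0000e+00] F [ 0.48 -0.11  0.05] w 0.08741852584736386
dp [ -0.7   1.8 110.7] yaw -0.0
(np.float64(316.5715285384137), np.float64(181.75464833827738))
(np.float64(265.1602335255594), np.float64(200.77387161537553))
```

View pics/w1.png

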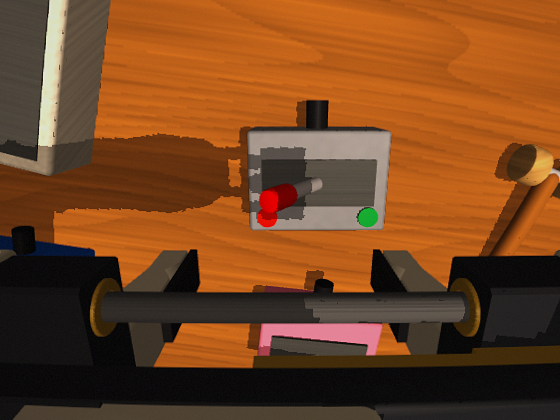

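The wrist view shows the grey isolator. The red tip is at (268,200) and the rod foot at (318,184), where I predicted (265,201) and (317,182). The red dot is at (267,218) and the green one at (367,217). The candidates were grey (top view 296,222), blue (197,281) and pink (306,285 and 433,257), so I'm choosing grey. Next I lower the open fingers astride the lever.

{"fn": "apply_moves", "kwargs": {
  "commands": [
    {"grip":1,"dp":[0,0,50],"yaw":0},
    {"grip":1,"dp":[0,0,85],"yaw":0},
    {"grip":1,"dp":[0,0,110],"yaw":0},
    {"grip":1,"dp":[0,0,110],"yaw":0},
    {"grip":1,"dp":[0,0,110],"yaw":0}
  ]
}}

```text
time_s: 3.08
tcp_pos: [0.4824, -0.1287, 0.1221]
eef_rot: [180.0, -0.1, 8.0]
contact_force: [-0.1, -0.5, 0.6]
gripper_width: 0.0875
```

```bash
python3 mv.py .4936 -.2194 .12 8; python3 -c "
from h import *
shot('scene','s1')
a=cv2.imread('pics/s1.png')[120:280,180:380]; cv2.imwrite('pics/s1c.png',cv2.resize(a,None,fx=3.5,fy=3.5))
"
```

```text
t 3.075 tcp [ 0.4824 -0.1287  0.1221] rot [ 1.7998e+02 -9.0000e-02  8.0200e+00] F [-0.07 -0.46  0.64] w 0.08751059517927749
dp [-1.5 91.4  2.1] yaw 0.0
```

View pics/s1c.png

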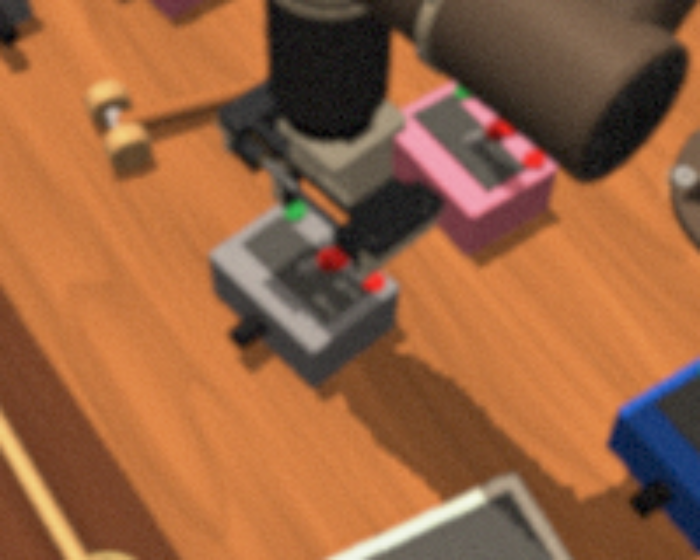

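The fingers are astride the red lever, with its tip at (332,258) in the crop and still off. I'll push it slowly along +tool y.

{"fn": "apply_moves", "kwargs": {
  "commands": [
    {"grip":1,"dp":[0,12,0],"yaw":0},
    {"grip":1,"dp":[0,24,0],"yaw":0},
    {"grip":1,"dp":[0,36,0],"yaw":0},
    {"grip":1,"dp":[0,48,0],"yaw":0},
    {"grip":1,"dp":[0,60,0],"yaw":0},
    {"grip":1,"dp":[0,70,0],"yaw":0},
    {"grip":1,"dp":[0,80,0],"yaw":0},
    {"grip":1,"dp":[0,88,0],"yaw":0},
    {"grip":1,"dp":[0,88,0],"yaw":0}
  ]
}}

```text
time_s: 4.25
tcp_pos: [0.4936, -0.2171, 0.1207]
eef_rot: [-180.0, 0.0, 7.9]
contact_force: [0.2, 0.4, 0.3]
gripper_width: 0.088
```

```bash
python3 mv.py .4936 -.2194 .12 8; python3 -c "
from h import *
shot('scene','s2');shot('wrist','w2')
a=cv2.imread('pics/s2.png')[120:280,180:380]; a=cv2.resize(a,None,fx=2,fy=2); b=cv2.imread('pics/w2.png')[:320,:400]; cv2.imwrite('pics/s2c.png',np.hstack([a,b]))
"
```

```text
t 4.25 tcp [ 0.4936 -0.2171  0.1207] rot [-1.80e+02  1.00e-02  7.88e+00] F [0.23 0.38 0.27] w 0.08802643901557906
dp [-0.3  2.3  0.7] yaw -0.002
```

View pics/s2c.png

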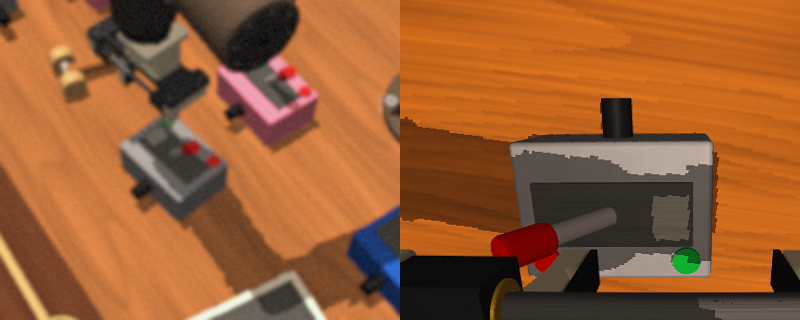

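```bash
python3 -c "
from h import *
from scipy.spatial.transform import Rotation as Ro
d,o,R=pose('w2'); Rt=Ro.from_euler('xyz',d['e'],degrees=True).as_matrix()
for q in [(0,-.044,0),(0,.044,0),(.0095,-.044,0),(.0095,.044,0),(0,-.044,-.02),(0,-.044,-.03),(0,0,0)]: print(q,proj('w2',d['p']+Rt@np.array(q)))
for P in [(.4853,-.161,.07),(.478,-.111,.144)]: print(proj('w2',P))
print(d['T'])
b=cv2.imread('pics/w2.png'); cv2.imwrite('pics/w2b.png',b)
"
```

```text
(0, -0.044, 0) (np.float64(214.29944021352466), np.float64(237.08885941298237))
(0, 0.044, 0) (np.float64(356.95017419229015), np.float64(237.12450677217356))
(0.0095, -0.044, 0) (np.float64(213.3517864564141), np.float64(222.54484284615506))
(0.0095, 0.044, 0) (np.float64(357.9187922632169), np.float64(222.57614326923652))
(0, -0.044, -0.02) (np.float64(207.3362028338713), np.float64(250.26784419342243))
(0, -0.044, -0.03) (np.float64(203.32084350878768), np.float64(257.8759612175022))
(0, 0, 0) (np.float64(285.6149557936912), np.float64(237.16332524198612))
(np.float64(211.15953899866074), np.float64(212.85857698683174))
(np.float64(94.8069023563244), np.float64(253.49387813266898))
[[-1.25341989e-04  9.56558238e-01  2.91541285e-01  7.85832516e-02]
 [ 9.99999446e-01 -1.84688060e-04  1.03589721e-03 -3.41624883e-04]
 [ 1.04474021e-03  2.91541254e-01 -9.56557686e-01 -1.97589281e-01]
 [ 0.00000000e+00  0.00000000e+00  0.00000000e+00  1.00000000e+00]]
```

View pics/w2b.png

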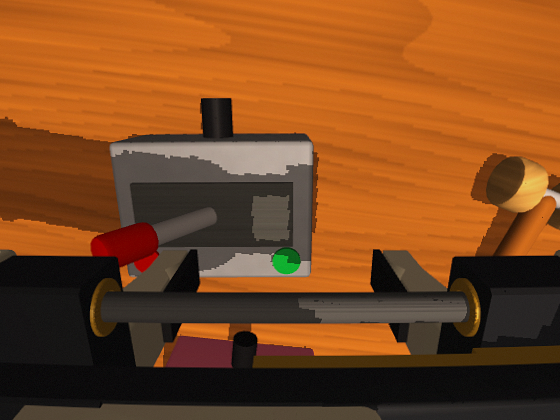

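The lever is still off. The rear fingertip shows at (198,250), well above its predicted spot (214,237), so the tips ride roughly 30 mm higher when open and passed over the lever. I'll use shut fingers from behind instead.

{"fn": "apply_moves", "kwargs": {
  "commands": [
    {"grip":1,"dp":[0,0,-50],"yaw":0},
    {"grip":0.5,"dp":[0,0,-90],"yaw":0},
    {"grip":0,"dp":[0,-55,-90],"yaw":0},
    {"grip":0,"dp":[0,-110,-90],"yaw":0},
    {"grip":0,"dp":[0,-156,-90],"yaw":0},
    {"grip":0,"dp":[0,-156,-90],"yaw":0},
    {"grip":0,"dp":[0,-156,-90],"yaw":0},
    {"grip":0,"dp":[0,-156,-90],"yaw":0}
  ],
  "newtons": 20
}}

```text
time_s: 5.35
tcp_pos: [0.4721, -0.0627, 0.2107]
eef_rot: [180.0, 0.0, 7.9]
contact_force: [0.9, -1.3, -0.1]
gripper_width: 0.0231
```

```bash
python3 mv.py .471 -.062 .12 8; python3 -c "
from h import *
shot('wrist','w3')
"
```

```text
t 5.35 tcp [ 0.4721 -0.0627  0.2107] rot [1.80e+02 2.00e-02 7.87e+00] F [ 0.89 -1.28 -0.1 ] w 0.02314024161312653
dp [-1.  -0.9 90.7] yaw -0.002
```

View pics/w3.png

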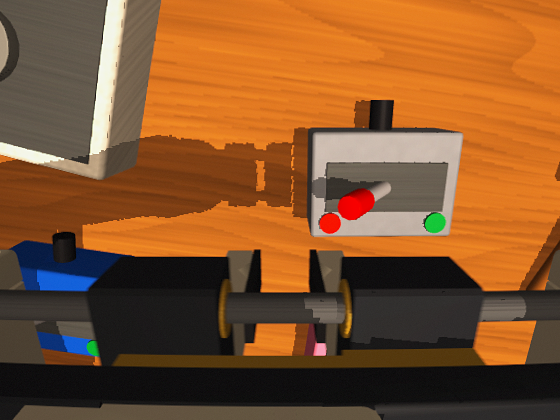

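{"fn": "apply_moves", "kwargs": {
  "commands": [
    {"grip":0,"dp":[0,0,0],"yaw":0},
    {"grip":0,"dp":[0,0,0],"yaw":0},
    {"grip":0,"dp":[0,0,0],"yaw":0}
  ],
  "newtons": 20
}}

```text
time_s: 5.78
tcp_pos: [0.4721, -0.0624, 0.2107]
eef_rot: [180.0, 0.0, 7.9]
contact_force: [0.2, 0.4, -0.5]
gripper_width: 0.0006
```

```bash
python3 mv.py .471 -.062 .12 8; python3 -c "
from h import *
shot('wrist','w4');shot('scene','s4');shot('top','t4')
p=get_state()['tcp_pos']
for n in ['w4','s4','t4']: print(n,proj(n,p),proj(n,p+[0,0,.019]),proj(n,p+[0,0,.03]))
u,v=map(int,proj('s4',p))
a=cv2.imread('pics/s4.png')[v-50:v+50,u-50:u+50]; a=cv2.resize(a,None,fx=4,fy=4); b=cv2.imread('pics/w4.png')[100:400,80:480]; b=cv2.copyMakeBorder(b,0,100,0,0,0);cv2.imwrite('pics/s4c.png',np.hstack([a,b]));print(u,v)
"
```

```text
t 5.775 tcp [ 0.4721 -0.0624  0.2107] rot [1.80e+02 1.00e-02 7.89e+00] F [ 0.2   0.4  -0.52] w 0.0006395526930034646
dp [-1.  -0.5 90.7] yaw -0.002
w4 (np.float64(285.30953844954183), np.float64(237.1315461330702)) (np.float64(285.3313934851287), np.float64(249.6406268362691)) (np.float64(285.34597698058707), np.float64(258.009273493642))
s4 (np.float64(289.093808492199), np.float64(190.51205469086838)) (np.float64(289.3518416350909), np.float64(186.59878767996491)) (np.float64(289.5044939924976), np.float64(184.28243567564135))
t4 (np.float64(266.0163339428631), np.float64(219.97503456599796)) (np.float64(265.85750883593903), np.float64(219.01603806548772)) (np.float64(265.7639494471522), np.float64(218.45108476147965))
289 190
```

View pics/s4c.png

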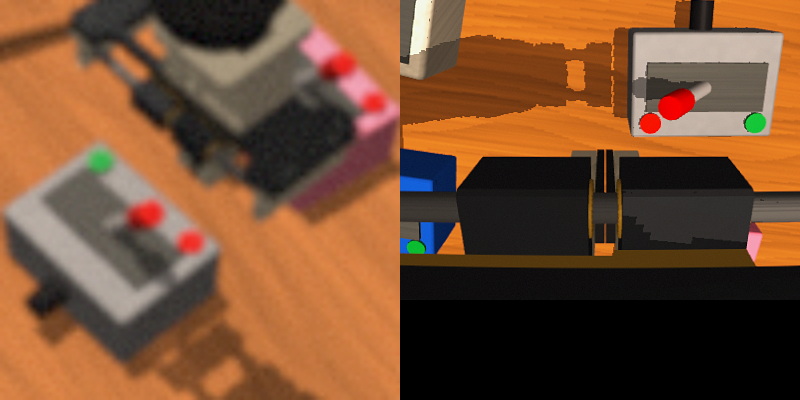

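```bash
python3 -c "
from h import *
p=get_state()['tcp_pos']
from scipy.spatial.transform import Rotation as Ro
Rt=Ro.from_euler('xyz',get_state()['eef_rot'],degrees=True).as_matrix()
a=cv2.imread('pics/s4.png'); s=8;x0,y0=250,140
c=cv2.resize(a[y0:y0+75,x0:x0+70],None,fx=s,fy=s,interpolation=cv2.INTER_CUBIC)
for h,col in [(0,(0,255,0)),(.019,(255,255,0)),(.035,(0,0,255)),(.066,(255,0,255))]:
  for q in [(.0095,0),(-.0095,0),(0,.0),(0,.0965),(0,-.0965)] :
    u,v=proj('s4',p+Rt@np.array([q[0],q[1],-h])); cv2.circle(c,(int((u-x0+.5)*s),int((v-y0+.5)*s)),3,col,-1)
c=np.clip(c.astype(float)*1.5,0,255).astype(np.uint8)
cv2.imwrite('pics/s4d.png',c)
"
```

```text
(no output)
```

View pics/s4d.png

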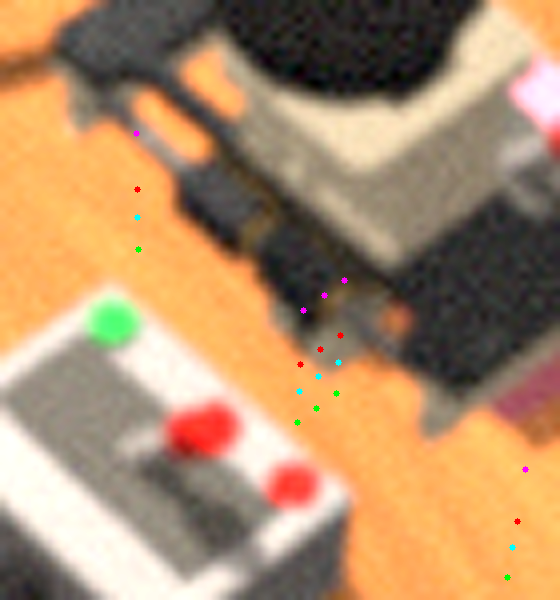

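```bash
python3 -c "
from h import *
from scipy.spatial.transform import Rotation as Ro
d,o,R=pose('w4'); Rt=Ro.from_euler('xyz',d['e'],degrees=True).as_matrix()
for x in (0,.0095,.0125):
  print(x,[ (h,round(proj('w4',d['p']+Rt@np.array([x,0,-h]))[1],1)) for h in (0,.02,.025,.03,.035,.04)])
for w in (.0065,.0095,.0165,.021):
  print(w,[proj('w4',d['p']+Rt@np.array([.0095,s*w,-.035]))[0] for s in (-1,1)])
b=cv2.imread('pics/w4.png')[225:345,225:355]; cv2.imwrite('pics/w4b.png',cv2.resize(np.clip(b*1.5,0,255).astype(np.uint8),None,fx=5,fy=5,interpolation=cv2.INTER_NEAREST))
"
```

```text
0 [(0, np.float64(237.2)), (0.02, np.float64(250.4)), (0.025, np.float64(254.1)), (0.03, np.float64(258.0)), (0.035, np.float64(262.2)), (0.04, np.float64(266.5))]
0.0095 [(0, np.float64(222.6)), (0.02, np.float64(234.6)), (0.025, np.float64(237.9)), (0.03, np.float64(241.5)), (0.035, np.float64(245.2)), (0.04, np.float64(249.2))]
0.0125 [(0, np.float64(217.9)), (0.02, np.float64(229.5)), (0.025, np.float64(232.7)), (0.03, np.float64(236.1)), (0.035, np.float64(239.8)), (0.04, np.float64(243.6))]
0.0065 [np.float64(272.9952695238621), np.float64(298.4609795758757)]
0.0095 [np.float64(267.1202343452737), np.float64(304.3366818905451)]
0.0165 [np.float64(253.41895645948284), np.float64(318.04048500253697)]
0.021 [np.float64(244.61846117620973), np.float64(326.8433155454394)]
```

View pics/w4b.png

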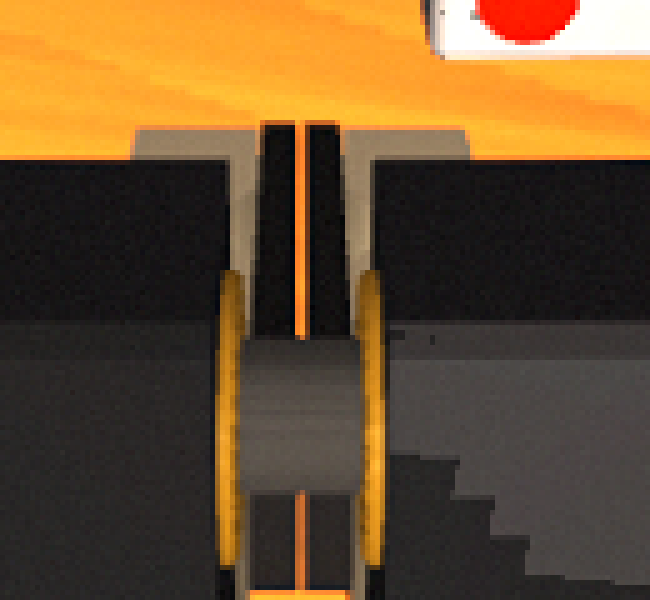

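```bash
python3 -c "
from h import *
from scipy.spatial.transform import Rotation as Ro
np.set_printoptions(precision=4,suppress=True)
d,o,R=pose('w4'); Rt=Ro.from_euler('xyz',d['e'],degrees=True).as_matrix()
print(d['p'])
for w,s in [((415,257),(180,212)),((160,257),(300,325)),((160,257),(450,410)),((275,257),(245,255)),((300,257),(245,255)),((285,249.5),(320,365)),((285,249.5),(300,345))]:
  P,e=two('w4',w,'s4',(250+s[0]/8-.5,140+s[1]/8-.5)); print(w,s,'tool',Rt.T@(P-d['p']),'err',e)
a=cv2.imread('pics/s4.png'); s=8;x0,y0=250,140
c=cv2.resize(a[y0:y0+75,x0:x0+75],None,fx=s,fy=s,interpolation=cv2.INTER_LANCZOS4)
cv2.imwrite('pics/s4e.png',np.clip(c.astype(float)*3,0,255).astype(np.uint8))
"
```

```text
[ 0.4721 -0.0624  0.2107]
(415, 257) (180, 212) tool [ 0.0307  0.0409 -0.0976] err 0.002405409586028386
(160, 257) (300, 325) tool [ 0.0425 -0.0317 -0.1188] err 0.0012583508352061075
(160, 257) (450, 410) tool [ 0.0043 -0.059  -0.0558] err 0.014748938956246736
(275, 257) (245, 255) tool [ 0.0426 -0.0029 -0.1248] err 0.0038021625327280574
(300, 257) (245, 255) tool [ 0.037   0.0034 -0.1137] err 0.004628269999681195
(285, 249.5) (320, 365) tool [ 0.0019 -0.0006 -0.0266] err 0.002945798015636676
(285, 249.5) (300, 345) tool [ 0.0117 -0.0005 -0.0477] err 0.0018078581312559734
```

View pics/s4e.png

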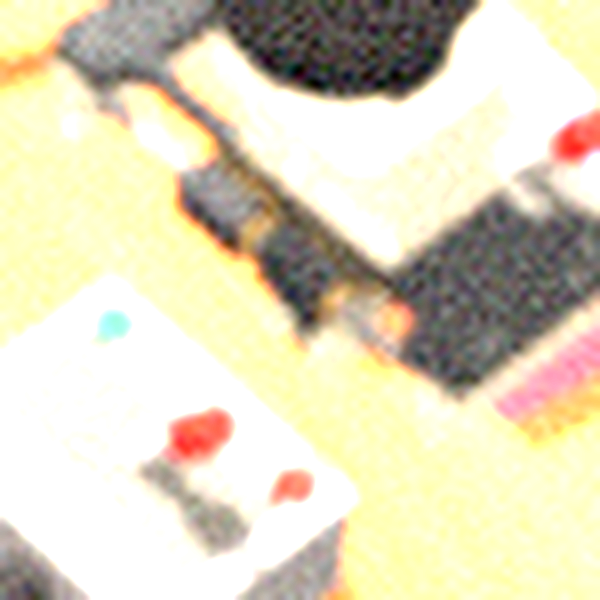

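The two views together put the fingertips about 35 mm above the reported TCP, with the body another 65 mm above the tips. From here I treat the true tip as TCP z + 35 mm. I'm going down behind the lever with shut fingers, tip at about 0.118.

{"fn": "apply_moves", "kwargs": {
  "commands": [
    {"grip":0,"dp":[0,0,50],"yaw":0},
    {"grip":0,"dp":[0,0,90],"yaw":0},
    {"grip":0,"dp":[0,0,115],"yaw":0},
    {"grip":0,"dp":[0,0,128],"yaw":0},
    {"grip":0,"dp":[0,0,128],"yaw":0},
    {"grip":0,"dp":[0,12,128],"yaw":0},
    {"grip":0,"dp":[0,24,128],"yaw":0},
    {"grip":0,"dp":[0,36,128],"yaw":0},
    {"grip":0,"dp":[0,48,128],"yaw":0},
    {"grip":0,"dp":[0,60,128],"yaw":0},
    {"grip":0,"dp":[0,72,128],"yaw":0},
    {"grip":0,"dp":[0,72,128],"yaw":0}
  ]
}}

```text
time_s: 7.42
tcp_pos: [0.4817, -0.1346, 0.0826]
eef_rot: [180.0, 0.0, 7.8]
contact_force: [-0.7, 0.4, 0.1]
gripper_width: 0.0003
```

```bash
python3 mv.py .485 -.159 .083 8; python3 -c "
from h import *
shot('scene','s5');shot('wrist','w5')
a=cv2.imread('pics/s5.png')[120:280,180:380]; a=cv2.resize(a,None,fx=2,fy=2); b=cv2.imread('pics/w5.png')[:320,:400]; cv2.imwrite('pics/s5c.png',np.hstack([a,b]))
"
```

```text
t 7.425 tcp [ 0.4817 -0.1346  0.0826] rot [1.7999e+02 3.0000e-02 7.8200e+00] F [-0.66  0.37  0.08] w 0.00032642044336378726
dp [-0.1 24.6 -0.4] yaw -0.003
```

View pics/s5c.png

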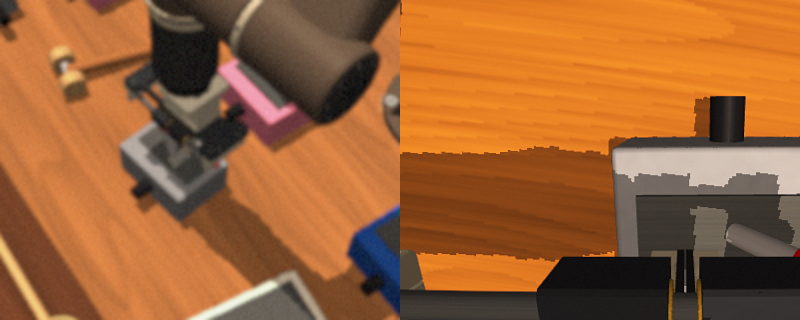

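The lever now leans right: its rod runs from (330,235) towards the green side, with red at (400,255), so it has snapped over. I'll back off, lift and verify.

{"fn": "apply_moves", "kwargs": {
  "commands": [
    {"grip":0,"dp":[0,-15,0],"yaw":0},
    {"grip":0,"dp":[0,-20,-50],"yaw":0},
    {"grip":0.2,"dp":[0,-40,-100],"yaw":0},
    {"grip":0.4,"dp":[0,-80,-130],"yaw":0},
    {"grip":0.4,"dp":[0,-120,-130],"yaw":0},
    {"grip":0.4,"dp":[0,-120,-130],"yaw":0},
    {"grip":0.4,"dp":[0,-120,-130],"yaw":0}
  ]
}}

```text
time_s: 8.4
tcp_pos: [0.4651, -0.0141, 0.2126]
eef_rot: [180.0, 0.0, 8.0]
contact_force: [-0.4, -0.2, 0.1]
gripper_width: 0.0349
```

```bash
python3 mv.py .485 -.159 .083 8; python3 -c "
from h import *
shot('scene','s6');shot('wrist','w6')
a=cv2.imread('pics/s6.png')[120:280,180:380]; a=cv2.resize(a,None,fx=2,fy=2); b=cv2.imread('pics/w6.png')[:320,160:]; cv2.imwrite('pics/s6c.png',np.hstack([a,b]))
"
```

```text
t 8.4 tcp [ 0.4651 -0.0141  0.2126] rot [1.7999e+02 3.0000e-02 8.0100e+00] F [-0.38 -0.21  0.12] w 0.03487602415891585
dp [ -0.4 146.3 129.6] yaw 0.0
```

View pics/s6c.png

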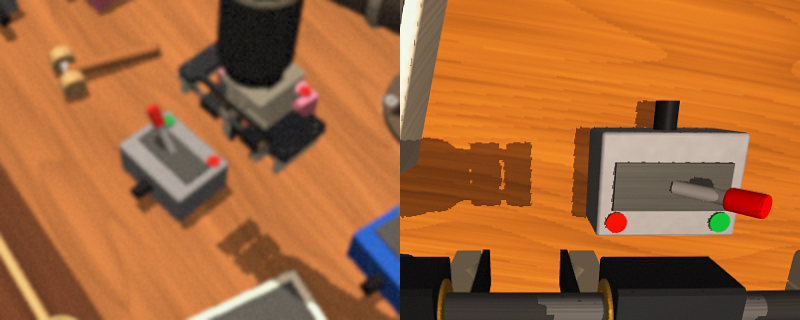

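```bash
python3 mv.py .6175 .258 .17 36.3
```

```text
t 8.5 tcp [ 0.4653 -0.0149  0.2125] rot [1.7999e+02 4.0000e-02 7.9100e+00] F [-0.9  -0.3   0.35] w 0.0350742579580585
dp [ 188.3 -249.4   42.3] yaw -0.496
```

{"fn": "apply_moves", "kwargs": {
  "commands": [
    {"grip":0.45,"dp":[38,-50,0],"yaw":-0.1},
    {"grip":0.45,"dp":[76,-100,0],"yaw":-0.2},
    {"grip":0.45,"dp":[114,-150,10],"yaw":-0.3},
    {"grip":0.45,"dp":[152,-200,25],"yaw":-0.4},
    {"grip":0.45,"dp":[188,-249,42],"yaw":-0.5},
    {"grip":0.45,"dp":[188,-249,42],"yaw":-0.5},
    {"grip":0.45,"dp":[188,-249,42],"yaw":-0.5},
    {"grip":0.45,"dp":[188,-249,42],"yaw":-0.5}
  ]
}}

```text
time_s: 9.5
tcp_pos: [0.6175, 0.2566, 0.1715]
eef_rot: [180.0, -0.0, 36.5]
contact_force: [-0.4, -0.9, -0.3]
gripper_width: 0.0397
```

```bash
python3 mv.py .6175 .258 .075 36.3; python3 -c "
from h import *
shot('wrist','w7');shot('scene','s7')
for P in [(.5692,.2225,.135),(.6175,.258,.135),(.5692+.078*np.cos(.634),.2225+.078*np.sin(.634),.135)]: print(proj('w7',P))
d,o,R=pose('w7')
b=cv2.imread('pics/w7.png');u,v=map(int,proj('s7',(.6,.25,.12)));a=cv2.imread('pics/s7.png')[v-52:v+53,u-30:u+30];cv2.imwrite('pics/w7c.png',np.hstack([b,cv2.resize(a,(240,420),interpolation=cv2.INTER_CUBIC)]))
"
```

```text
t 9.5 tcp [0.6175 0.2566 0.1715] rot [ 1.7999e+02 -4.0000e-02  3.6470e+01] F [-0.4  -0.93 -0.33] w 0.03974141176370549
dp [ 0.8 -1.1 96.5] yaw 0.003
(np.float64(284.056750782878), np.float64(291.6471895774367))
(np.float64(284.2250224101228), np.float64(217.6766149602008))
(np.float64(284.2616087087749), np.float64(193.23098038288515))
```

View pics/w7c.png

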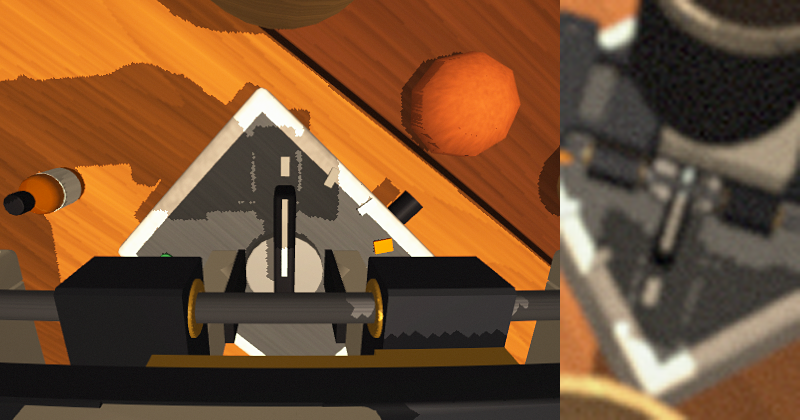

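The handle is centred between the pads, with its end at (284,186) against a predicted (284,193). I'm descending.

{"fn": "apply_moves", "kwargs": {
  "commands": [
    {"grip":0.45,"dp":[0,0,40],"yaw":0},
    {"grip":0.45,"dp":[0,0,65],"yaw":0},
    {"grip":0.45,"dp":[0,0,80],"yaw":0},
    {"grip":0.45,"dp":[0,0,80],"yaw":0},
    {"grip":0.45,"dp":[0,0,80],"yaw":0}
  ]
}}

```text
time_s: 10.22
tcp_pos: [0.6182, 0.2582, 0.0922]
eef_rot: [180.0, -0.1, 36.6]
contact_force: [0.0, -0.3, 0.2]
gripper_width: 0.0391
```

```bash
python3 mv.py .6175 .258 .075 36.3; python3 -c "
from h import *
shot('wrist','w8');shot('scene','s8')
b=cv2.imread('pics/w8.png');u,v=map(int,proj('s8',(.6,.25,.12)));a=cv2.imread('pics/s8.png')[v-52:v+53,u-30:u+30];cv2.imwrite('pics/w8c.png',np.hstack([b,cv2.resize(a,(240,420),interpolation=cv2.INTER_CUBIC)]))
"
```

```text
t 10.225 tcp [0.6182 0.2582 0.0922] rot [ 1.7998e+02 -1.1000e-01  3.6570e+01] F [ 0.02 -0.26  0.18] w 0.03905303078945956
dp [-0.7 -0.2 17.2] yaw 0.005
```

View pics/w8c.png

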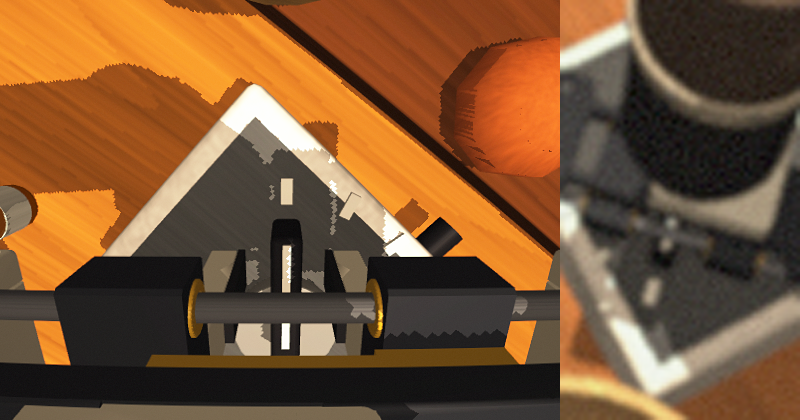

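{"fn": "apply_moves", "kwargs": {
  "commands": [
    {"grip":0.45,"dp":[0,0,12],"yaw":0},
    {"grip":0.45,"dp":[0,0,20],"yaw":0},
    {"grip":0.45,"dp":[0,0,20],"yaw":0},
    {"grip":0.1,"dp":[0,0,20],"yaw":0},
    {"grip":0.1,"dp":[0,0,20],"yaw":0},
    {"grip":0.1,"dp":[0,0,20],"yaw":0},
    {"grip":0.1,"dp":[0,0,20],"yaw":0},
    {"grip":0.1,"dp":[0,0,20],"yaw":0}
  ],
  "newtons": 25
}}

```text
time_s: 11.32
tcp_pos: [0.618, 0.2576, 0.0711]
eef_rot: [180.0, -0.0, 36.5]
contact_force: [4.0, -4.1, 1.1]
gripper_width: 0.0156
```

```bash
python3 mv.py .6175 .258 .075 36.3
```

```text
t 11.325 tcp [0.618  0.2576 0.0711] rot [ 1.7997e+02 -3.0000e-02  3.6550e+01] F [ 4.   -4.14  1.08] w 0.015575771198740084
dp [-0.1 -0.6 -3.9] yaw 0.004
```

{"fn": "apply_moves", "kwargs": {
  "commands": [
    {"grip":0.1,"dp":[-0.7,9,0],"yaw":0.15},
    {"grip":0.1,"dp":[-2.7,17.7,0],"yaw":0.3},
    {"grip":0.1,"dp":[-6,26.1,0],"yaw":0.45},
    {"grip":0.1,"dp":[-10.5,33.9,0],"yaw":0.6},
    {"grip":0.1,"dp":[-16.1,40.9,0],"yaw":0.75},
    {"grip":0.1,"dp":[-22.7,47,0],"yaw":0.9},
    {"grip":0.1,"dp":[-22.7,47,0],"yaw":0.9},
    {"grip":0.1,"dp":[-22.7,47,0],"yaw":0.9}
  ]
}}

```text
time_s: 12.32
tcp_pos: [0.6278, 0.2064, 0.0711]
eef_rot: [180.0, -0.1, -14.9]
contact_force: [4.3, -5.2, 0.1]
gripper_width: 0.0157
```

```bash
python3 mv.py .6175 .258 .075 36.3; python3 -c "
from h import *
shot('wrist','w9');shot('scene','s9')
s=get_state();v=s['tcp_pos'][:2]-[.5692,.2225];print('ang',.634-np.arctan2(v[1],v[0]),np.hypot(*v),s['moment'])
b=cv2.imread('pics/w9.png');u,v=map(int,proj('s9',(.6,.2,.12)));a=cv2.imread('pics/s9.png')[v-52:v+53,u-30:u+30];cv2.imwrite('pics/w9c.png',np.hstack([b,cv2.resize(a,(240,420),interpolation=cv2.INTER_CUBIC)]))
"
```

```text
t 12.325 tcp [0.6278 0.2064 0.0711] rot [ 1.7999e+02 -6.0000e-02 -1.4880e+01] F [ 4.34 -5.16  0.06] w 0.015729371672587485
dp [-23.2 -47.2  -3.9] yaw -0.893
ang 0.9021801416676609 0.060742572593620495 [-1.71236731 -1.54431362  0.44452655]
```

View pics/w9c.png

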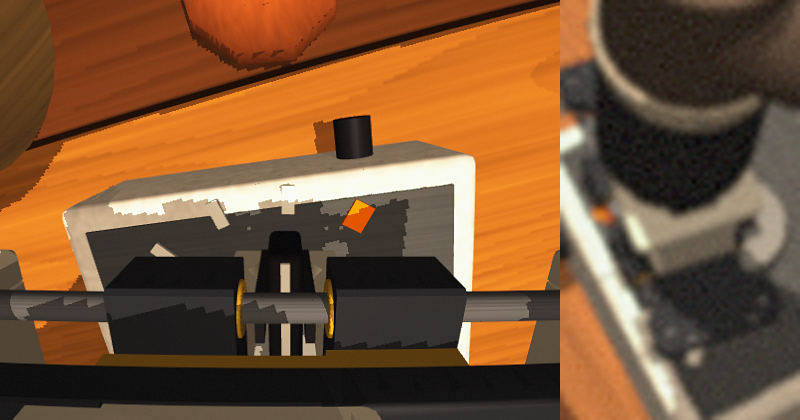

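The handle bar at (285,245) points at the second tick (288,195), so the dial reads about 0.90. The orange mark at (358,218) is next, 0.45 rad further.

{"fn": "apply_moves", "kwargs": {
  "commands": [
    {"grip":0.1,"dp":[-0.4,6,0],"yaw":0.1},
    {"grip":0.1,"dp":[-1.2,11.9,0],"yaw":0.2},
    {"grip":0.1,"dp":[-2.7,17.7,0],"yaw":0.3},
    {"grip":0.1,"dp":[-4.7,23.4,0],"yaw":0.4},
    {"grip":0.1,"dp":[-6,26.1,0],"yaw":0.45},
    {"grip":0.1,"dp":[-6,26.1,0],"yaw":0.45},
    {"grip":0.1,"dp":[-6,26.1,0],"yaw":0.45},
    {"grip":0.1,"dp":[-6,26.1,0],"yaw":0.45}
  ]
}}

```text
time_s: 13.42
tcp_pos: [0.6152, 0.1822, 0.0711]
eef_rot: [180.0, -0.1, -40.7]
contact_force: [4.7, -6.7, 0.4]
gripper_width: 0.0162
```

```bash
python3 mv.py .6175 .258 .075 36.3; python3 -c "
from h import *
shot('wrist','wa');shot('scene','sa');shot('top','ta')
s=get_state();v=s['tcp_pos'][:2]-[.5692,.2225];print('ang',.634-np.arctan2(v[1],v[0]),np.hypot(*v),s['moment'])
b=cv2.imread('pics/wa.png');a=cv2.imread('pics/sa.png')[165:245,230:310];cv2.imwrite('pics/wac.png',np.hstack([b,cv2.copyMakeBorder(cv2.resize(a,(240,240),interpolation=cv2.INTER_CUBIC),0,180,0,0,0)]))
"
```

```text
t 13.425 tcp [0.6152 0.1822 0.0711] rot [ 1.7997e+02 -8.0000e-02 -4.0650e+01] F [ 4.69 -6.69  0.37] w 0.01622845713611384
dp [-47.6 -59.   -4. ] yaw -1.343
ang 1.3530348136824983 0.061120921265535276 [-2.44104039 -1.73410001  0.3754469 ]
```

View pics/wac.png

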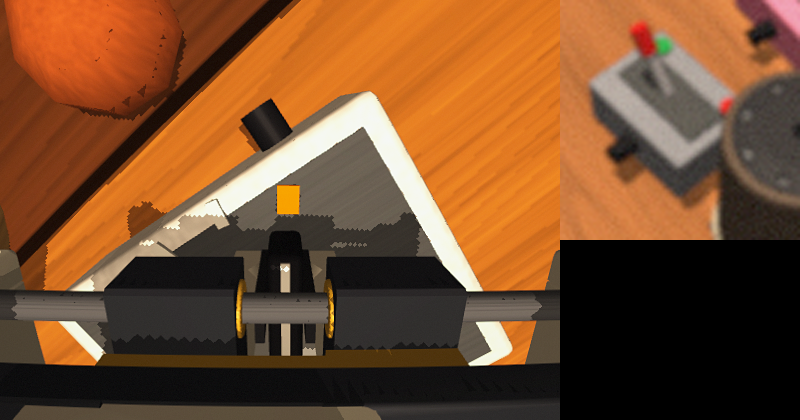

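View pics/ta.png

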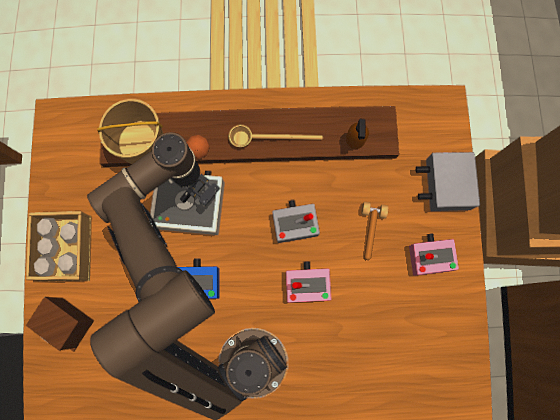

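The handle at (285,240) points straight at the orange mark (288,200), and the isolator is still on. I'll do a short hold to check it stays put.

{"fn": "apply_moves", "kwargs": {
  "commands": [
    {"grip":0.1,"dp":[0,0,0],"yaw":0},
    {"grip":0.1,"dp":[0,0,0],"yaw":0},
    {"grip":0.1,"dp":[0,0,0],"yaw":0},
    {"grip":0.1,"dp":[0,0,0],"yaw":0},
    {"grip":0.1,"dp":[0,0,0],"yaw":0},
    {"grip":0.1,"dp":[0,0,0],"yaw":0}
  ]
}}

```text
time_s: 14.32
tcp_pos: [0.6152, 0.1822, 0.0711]
eef_rot: [180.0, -0.1, -40.7]
contact_force: [4.1, -6.9, -0.7]
gripper_width: 0.016
```

```bash
python3 -c "
from h import *
shot('wrist','wb')
s=get_state();v=s['tcp_pos'][:2]-[.5692,.2225];print('ang',.634-np.arctan2(v[1],v[0]),s['contact_force'],s['gripper_width'],s['eef_rot'])
a=np.load('pics/wa.npz')['color'].astype(int);b=np.load('pics/wb.npz')['color'].astype(int);print('diff px',(abs(a-b).sum(2)>90).sum())
o=(b[:,:,0]>220)&(b[:,:,1]>140)&(b[:,:,1]<190)&(b[:,:,2]<60);y,x=np.nonzero(o);k=(y>170)&(y<230)&(x>250)&(x<320);print('orange',x[k].mean(),y[k].mean())
from plant import close_job
print(close_job())
"
```

```text
ang 1.3532823910926095 [ 4.19105461 -7.52349787 -0.94426872] 0.01574122153466818 [ 1.79971642e+02 -7.74636190e-02 -4.06537142e+01]
diff px 10
orange 287.4983713355049 199.45928338762215
the job is handed in; nothing more can be done
None
```

I flipped the grey isolator over to the green dot. Then I gripped the dial's bar, turned it clockwise past the first two clicks to the third, and handed the job in at about 14 s of the 48 s, still holding it there.

**Last checks**
- **Dial:** it reads about 1.353 rad from the gripper position (third click is 1.35). The handle points at the orange mark, and nothing moved during a 0.75 s hold. The fingers are closed to 15.7 mm on the 16 mm bar, and the force on the tool is about 9 N.
- **Isolator:** the lever still leans over the green dot in the last scene picture.
- **Other objects:** the blue and pink look-alikes were left alone. The bottle and the orange-brown ball I took for the stone were still standing when last in view, and I never touched them. The final top picture shows nothing fallen. The arm hid the bottle there, and I did not check the roller separately.

**What disagreed**
- **Fingertip height:** the fingertips sit about 35 mm higher than the reported tool point. Because of that, the first lever push passed above the lever without touching it. I measured the offset from two views and corrected for it.
- **Holding force:** the force while holding is mostly outward along the handle, not purely against the spring. I put that down to a small error in the radius I used for the turn.

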